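# Put the check weight away and snap the sliding lid shut

### The arm

A 6-joint arm with a two-finger parallel gripper is mounted at the origin on the work surface; the furniture and walls round the work are solid. World frame = base frame: x ahead of the robot, y to its left, z up, the work surface at z = 0. Lengths are in m, angles in degrees, forces in N, time in s.
With the tool pointing down it reaches from about 0.325 to 0.9 m from the base axis. Payload 3.5 kg.
Tool frame: the origin (TCP) lies at the centre of the arm's flange, where the gripper is bolted on; the fingertips stand 173 mm ahead of it and the grasp point (between the pads) lies 155 mm ahead of it; z points along the fingers, y is the line along which they close (so a half turn about z gives the same grasp; the last joint's range is limited). The gripper opens to 85 mm and grips with 20 to 120 N. Pads are 22 mm wide; open, the fingers measure 114 mm over their backs; the gripper's body (76 mm by 85 mm) begins 54 mm behind the grasp point. The pads swing forward as they close: fully open they stand 13 mm farther back than shut.
Start: joints at [-69.866, 15.837, -1.513, 72.651, 0, 84.076], TCP at [0.275, -0.561, 0.405] pointing down, gripper open.
Joint ranges: [-178.77, 178.77], [-48.84, 107.48], [-61.69, 71.31], [-111.58, 123.2], [-90, 87.43], [-180, 180]. Speed limits (degrees/s): [147.25, 147.25, 180, 180, 180, 180].

### API

Orientations are given as a 3x3 rotation matrix whose columns are the frame's x, y, z axes.
In Python, from rig import ctrl, eoat, status, optics gives the robot as it stands. Calls block until the motion is done:
- ctrl.move_to(position, orientation): joint-space move of the TCP to a pose.
- ctrl.movel(position, ori=None, velocity=0.15, until_force=None): straight line of the TCP; ori=None keeps the orientation; velocity is the mean speed in m/s. With until_force (N) it stops when the force on the tool has changed by that much, and returns True; else False.
- ctrl.move_joints(angles): joint-space move.
- eoat.move_gripper(opening, newtons=None): finger opening in m; newtons is the grip in N (None keeps the last); returns when the fingers have stopped.
- ctrl.sleep(seconds).
- ctrl.inverse_kinematics(position, orientation): joint angles nearest the present ones, or None.
- status.sense(): the state.
- optics.grab_frame(name): name is "scene" or "top" or "wrist"; returns the picture (420x560x3 uint8, red, green, blue); there is no depth.
- optics.camera_params(name): a dict with "fx", "fy", "cx", "cy" (pixels), "dist" ([k1, k2, p1, p2, k3] as OpenCV has them; the pictures are not rectified), "extrinsics" (4x4, takes a point from world to camera coordinates). Camera axes: x right, y down, z forward; pixel columns grow to the right and rows downward; lengths in m; the calibration is good to about 2 mm. A picture is of the moment at which its call begins: read the wrist's pose just before it. camera_params takes no time and is no camera call; for the wrist camera it gives the pose at the moment of the call.
A pose or a line that the arm cannot do raises ctrl.MotionError and nothing moves.
- ctrl.close_job(): hands the job in; it is judged then, once.
Trained networks look in the newest picture that a camera, given by its name, has taken for a name from the list of things; names that differ only in an ending like _2 or _b are one class to them, and where a whole thing is asked for, a point or a joint stands for the part that bears it (a point fixed in the world has none). Each returns a list of dicts, best first, with "p" (0 to 1); they miss things now and then, are a little off and sometimes report something else, mostly with a low value. They report only what shows in the picture. A call takes as long as a camera call. They do not tell look-alikes from the thing itself.
- optics.silhouettes(camera, thing): "mask" (420x560 bool, what is visible of it) and "uv" ([column, row] in pixels, amid what is visible of it).
The state is a dict: "t": time; "joints": joint angles; "dq": joint speeds; "joint_efforts": joint torques, N m; "position": TCP position; "orientation": TCP orientation; "wrist_force": force on the tool from outside, world axes, zero at the start; "moment": the same for the moment, N m; "gripper_width": finger opening in m; "grip_force": force on a finger pad.
Only numpy, scipy, OpenCV 4.12 (cv2) and the standard library are available. Lean on these libraries where they do the work, as an engineer would, in place of code of your own. Each camera call takes 0.05 s, during which the arm holds its last target. There are 200 camera calls.

### The job

Put the larger of the two check weights away: set it down gently, standing upright, in the open part of the wooden case, then slide the lid along its channel, over the click of the end ridge, until it is fully home against the far end. The ridge needs a firm push, but ease off as soon as the lid has snapped over it and do not ram the stop; keep the lid in its channel and do not disturb the things standing around.

Things in the scene. Friction and masses are not known exactly. Their poses are not given: they have to be found in the camera images.
- weight_large: The larger check weight, plain grey metal: a round body with a neck and a knob on top, 25 mm in diameter, 46 mm tall, 0.2 kg. It stands on the bench at the start. Origin at the centre of its underside, z along its axis.
- case: Light wooden slide-top case, fixed to the bench (does not move), 150 (x) x 146 (y) x 69.5 mm high. Origin at the centre of its underside; +x is the way the lid closes, away from the robot. Ledges at z = 57 mm carry the lid; 5 mm lips (|y| over 61 mm, z = 64.5 to 69.5 mm) along both sides hold it down, with 1.5 mm play up and to each side. The near wall is only 52 mm high.
- case_floor (a point): Point on the case's inner floor, 6 mm above the bench, in the middle of the part left open by the lid, 36 mm from the case's centre towards the far wall. The hollow runs 31 mm from here to the far wall, 93 mm to the near wall and 62 mm to either side wall.
- case_ridge (a point): Middle of the top of a rounded brass ridge across the channel on the near wall (case x = -66 mm, z = 56.8 mm, in some cases up to 0.3 mm lower). It is stiffly sprung and sinks under load.
- stop: Black buffer strip on the inner face of the far wall, 2 mm thick (x), 120 mm wide, 12.5 mm high: the hard stop that the lid's front edge meets when fully home. Fixed to the case, axes as the case's; origin at the middle of its underside, at case x = +68, z = 55.5 mm, so its face is 1 mm nearer the robot (case x = +67 mm).
- lid: Flat plywood lid, 142 (x) x 132 x 6 mm, 0.15 kg, loose in the channel, drawn back 62 to 80 mm towards the robot. Origin at the centre of its underside, axes as the case's. Home = origin at x = -4, z = 57 mm in the case's frame. A rounded rib 3 mm deep underneath, 59 mm behind the origin, meets the ridge about 9 mm and crests it 3 mm before home.
- lid_bar (a point): Middle of the top face of the lid's grip bar: 10 mm thick (lid's x), 50 mm wide, standing 17 mm above the lid's top face; 60 mm behind the lid's origin, 23 mm above the lid's underside. Its rear face, to push on, is 5 mm behind this point. Sliding takes a few N, the ridge about 10 to 20 N, then the push drops until the rigid stop. Pressing on the stop with over 25 N is too rough.
- weight_small: The smaller check weight, same shape, 20 mm in diameter, 37 mm tall: a bystander, to be left alone. Origin at the centre of its underside.
- vial: Screw cap vial, 25 mm in diameter, 59 mm tall: a bystander. Origin at the centre of its underside.
- beaker: Small beaker, 43 x 50 mm, 58 mm tall: a bystander. Origin at the centre of its underside.
Things that resemble listed ones, but are neither listed nor needed, are in the scene too. Leave any green look-alike of the lid alone. What is shaped like the weight_large but orange or turquoise is not meant.

How it is judged:
By the outcome, as a careful person would: the job done as asked, in the order asked, and still so for the second after the job is handed in, with the robot touching nothing.
It also fails if it takes over 72 s, if anything falls off the work surface, if the arm or the gripper's body presses on something with over 40 N, if the wrist force passes 120 N, or if a joint passes its speed limit or range.

## Working session

There is one attempt and no reset: what is moved stays moved. The work goes in short steps, each a Python script; the robot and the scene stay as the last script left them, time stands still between calls to the robot, and variables do not carry over. Pictures are saved under pics/ and viewed, at most 10 in all, crops included, and the job is handed in when it is done.

```bash
mkdir -p pics; ls; cat > h.py <<'E'
import numpy as np, cv2
from rig import ctrl, eoat, status, optics
def ray(P,uv):
    K=np.array([[P["fx"],0,P["cx"]],[0,P["fy"],P["cy"]],[0,0,1]])
    n=cv2.undistortPoints(np.array([[uv]],float),K,np.array(P["dist"],float)).ravel()
    E=np.array(P["extrinsics"]);R,t=E[:3,:3],E[:3,3]
    return -R.T@t, R.T@np.array([n[0],n[1],1])
def atz(P,uv,z):
    o,d=ray(P,uv); return o+d*(z-o[2])/d[2]
def proj(P,X):
    K=np.array([[P["fx"],0,P["cx"]],[0,P["fy"],P["cy"]],[0,0,1]]);E=np.array(P["extrinsics"])
    return cv2.projectPoints(np.atleast_2d(np.array(X,float)),cv2.Rodrigues(E[:3,:3])[0],E[:3,3],K,np.array(P["dist"],float))[0].reshape(-1,2)
def save(n,im,sc=1):
    cv2.imwrite(n,cv2.resize(im[...,::-1],None,fx=sc,fy=sc,interpolation=cv2.INTER_CUBIC))
E
python3 - <<'E'
from h import *
ims=[]
for c in ("scene","top"):
    im=optics.grab_frame(c); P=optics.camera_params(c); save(f"pics/{c}.png",im,1.4)
    E=np.array(P["extrinsics"]);print(c,P["fx"],(-E[:3,:3].T@E[:3,3]).round(3),E[2,:3].round(2))
    for t in ("weight_large","case","lid","lid_bar","weight_small","vial","beaker","stop"):
        for d in optics.silhouettes(c,t):
            print(t,round(d["p"],2),np.round(d["uv"]),d["mask"].sum(),atz(P,d["uv"],0.0).round(3))
print(status.sense())
E
```

```text
pics
scene 534.7532029852573 [-0.074 -0.629  0.763] [ 0.55  0.55 -0.63]
weight_large 0.76 [356. 300.] 273 [ 0.517 -0.243  0.   ]
weight_large 0.64 [382. 278.] 240 [ 0.597 -0.244  0.   ]
weight_large 0.49 [365. 254.] 240 [ 0.629 -0.175  0.   ]
lid 0.81 [174. 258.] 3223 [0.336 0.097 0.   ]
lid 0.76 [277. 226.] 2967 [0.563 0.021 0.   ]
lid 0.76 [227. 175.] 1574 [0.612 0.252 0.   ]
lid 0.36 [316. 289.] 338 [ 0.482 -0.168 -0.   ]
lid_bar 0.87 [227. 174.] 1683 [0.615 0.255 0.   ]
lid_bar 0.79 [174. 261.] 3254 [0.33  0.089 0.   ]
lid_bar 0.61 [274. 226.] 2981 [0.557 0.024 0.   ]
weight_small 0.68 [372. 318.] 169 [ 0.5   -0.293 -0.   ]
weight_small 0.44 [307. 202.] 2778 [0.674 0.035 0.   ]
vial 0.82 [316. 288.] 356 [ 0.485 -0.168  0.   ]
vial 0.22 [309. 202.] 2577 [0.676 0.031 0.   ]
beaker 0.58 [394. 224.] 578 [ 0.756 -0.159  0.   ]
stop 0.67 [305. 186.] 194 [0.715 0.08  0.   ]
stop 0.26 [276. 228.] 3033 [0.556 0.018 0.   ]
top 383.68329847143497 [ 0.381 -0.034  1.041] [ 0.18  0.01 -0.98]
weight_large 0.53 [358. 198.] 93 [ 0.579 -0.246  0.   ]
weight_large 0.39 [335. 181.] 63 [ 0.628 -0.183
[... 671 characters left out ...]
075632e-03,  8.40755669e+01]), 'dq': array([ 0.03011274,  0.00974766,  0.07684384,  0.0092481 ,  0.09824851,
       -0.00806531]), 'joint_efforts': array([ 1.91082686e-04, -4.45479798e+01,  2.95568186e+01,  6.45148484e-04,
       -2.46622886e-05,  7.46422273e-06]), 'position': array([ 0.27453238, -0.56148401,  0.40473548]), 'orientation': array([[ 8.98356476e-01,  4.39267164e-01, -5.29772167e-06],
       [ 4.39267163e-01, -8.98356476e-01, -4.54220380e-05],
       [-2.47116524e-05,  3.84780669e-05, -9.99999999e-01]]), 'wrist_force': array([ 0.29141791, -0.65576708, -0.38211833]), 'moment': array([ 0.02550353,  0.04319661, -0.00032383]), 'grip_force': 0.0, 'gripper_width': 0.08520567314865617}
```

View pics/scene.png

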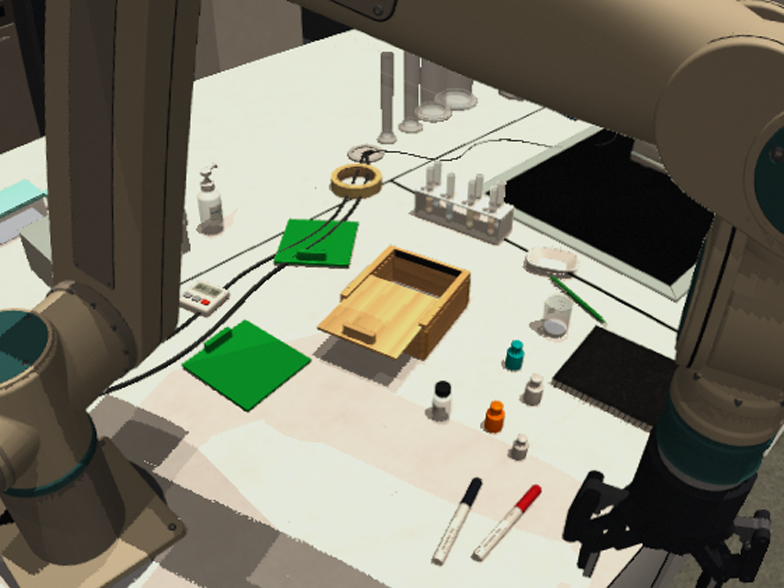

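View pics/top.png

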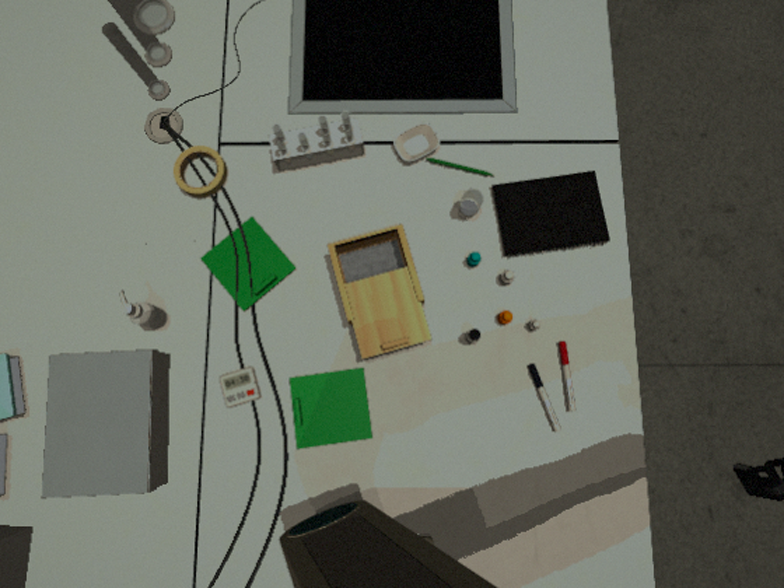

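The scene shows three weights of the larger shape: grey at (381,278), orange at (354,298) and turquoise at (367,254). A small grey one stands at (371,319). The grey one at (381,278) matches "plain grey, larger". The wooden lid and case are at about (274,226); the other two lids are green. I'll move above them and look with the wrist camera.

```bash
cat >> h.py <<'E'
def ori(deg):
    c,s=np.cos(np.radians(deg)),np.sin(np.radians(deg))
    return np.array([[c,s,0],[s,-c,0],[0,0,-1.]])
E
python3 - <<'E'
from h import *
P=optics.camera_params("top")
print("case top corners",atz(P,(329/1.4,242/1.4),.0695).round(3),atz(P,(403/1.4,226/1.4),.0695).round(3),atz(P,(424/1.4,302/1.4),.0695).round(3))
ctrl.move_to([0.50,-0.13,0.45],ori(14))
P=optics.camera_params("wrist"); im=optics.grab_frame("wrist"); save("pics/w1.png",im,1.4)
E=np.array(P["extrinsics"]);print(P["fx"],(-E[:3,:3].T@E[:3,3]).round(3),E[2,:3].round(2),status.sense()["t"])
for t in ("weight_large","weight_small","lid","case"):
    for d in optics.silhouettes("wrist",t): print(t,round(d["p"],2),np.round(d["uv"]),d["mask"].sum(),atz(P,d["uv"],0.02).round(3))
E
```

```text
case top corners [0.635 0.086 0.07 ] [ 0.665 -0.052  0.07 ] [ 0.522 -0.09   0.07 ]
293.8810228356132 [ 0.566 -0.116  0.418] [-0.26 -0.06 -0.96] 2.7333
weight_large 0.84 [345. 105.] 399 [ 0.615 -0.189  0.02 ]
weight_large 0.32 [180.  60.] 13466 [0.615 0.022 0.02 ]
weight_small 0.6 [392. 217.] 273 [ 0.488 -0.298  0.02 ]
lid 0.86 [188. 158.] 12777 [ 0.501 -0.005  0.02 ]
lid 0.82 [25. 38.] 4413 [0.592 0.204 0.02 ]
case 0.72 [181.  58.] 13643 [0.617 0.021 0.02 ]
```

View pics/w1.png

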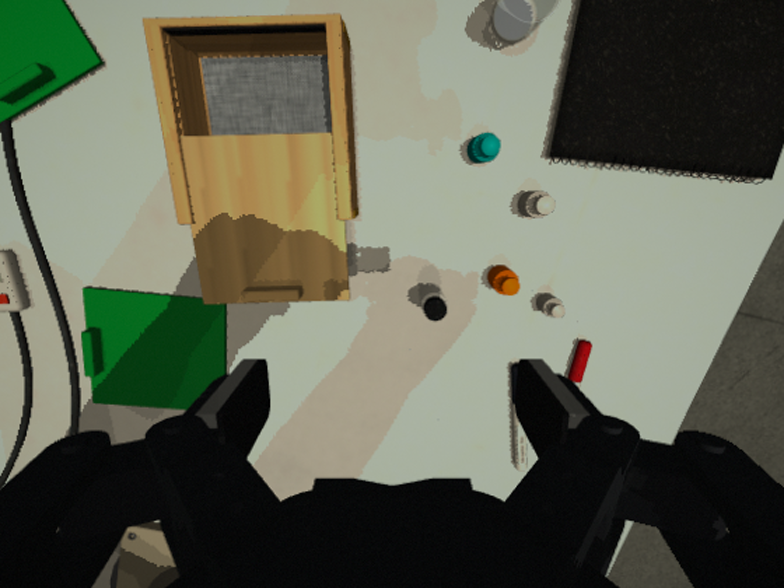

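The wrist view shows the grey large weight at about (382,145), with turquoise at (346,105) and orange at (360,199). The small grey is at (395,219), and the case and lid at about (180,110). I'll fit the case and lid pose, then look from near at the grey weight.

```bash
cat >> h.py <<'E'
from scipy.optimize import least_squares
def fit(P,uv,loc,z,x0):
    "pose x,y,yaw(deg) of points loc (n,2) at heights z"
    uv=np.array(uv,float)
    W=np.array([atz(P,p,zz)[:2] for p,zz in zip(uv,z)])
    def f(q):
        a=np.radians(q[2]);R=np.array([[np.cos(a),-np.sin(a)],[np.sin(a),np.cos(a)]])
        return ((np.array(loc)@R.T+q[:2]-W)*1e3).ravel()
    r=least_squares(f,x0); return r.x,r.fun.round(1)
E
python3 - <<'E'
from h import *
P=optics.camera_params("wrist"); k=1/1.4
print("case",*fit(P,np.array([(144,18),(341,14),(357,217),(180,223)])*k,[(.075,.073),(.075,-.073),(-.075,-.073),(-.075,.073)],[.0695]*4,[.59,0,14]))
print("lid",*fit(P,np.array([(349,300),(203,304),(182,135),(332,133)])*k,[(-.071,-.066),(-.071,.066),(.071,.061),(.071,-.061)],[.06,.06,.063,.063],[.5,0,14]))
w=atz(P,(541*k,205*k),.046); print("w",w)
print("bar top",atz(P,(271*k,291*k),.08))
a=np.radians(20)
ctrl.move_to([w[0]-.045,w[1]-.016,0.30],ori(20))
P=optics.camera_params("wrist"); im=optics.grab_frame("wrist"); save("pics/w2.png",im,1.4)
print(status.sense()["t"],proj(P,[w[0],w[1],0]))
for d in optics.silhouettes("wrist","weight_large"): print(round(d["p"],2),np.round(d["uv"]),d["mask"].sum(),atz(P,d["uv"],0.02).round(3),im[d["mask"]].mean(0).round())
E
```

```text
case [ 5.81088483e-01 -2.15629384e-03  1.61222942e+01] [ 0.3  0.6  2.5 -0.8 -1.6  1.  -1.3 -0.8]
lid [ 0.50636971 -0.02026124 15.36285204] [-0.4  0.   0.2  0.  -0.5  0.7  0.7 -0.7]
w [ 0.57775907 -0.24788042  0.046     ]
bar top [ 0.45375456 -0.03750464  0.08      ]
3.8083 [[279.02178302 152.93613146]]
0.96 [226.  84.] 985 [ 0.614 -0.19   0.02 ] [  2. 107.  95.]
0.64 [286. 155.] 710 [ 0.58  -0.253  0.02 ] [159. 151. 130.]
0.56 [247. 236.] 936 [ 0.501 -0.245  0.02 ] [103.  49.   9.]
```

View pics/w2.png

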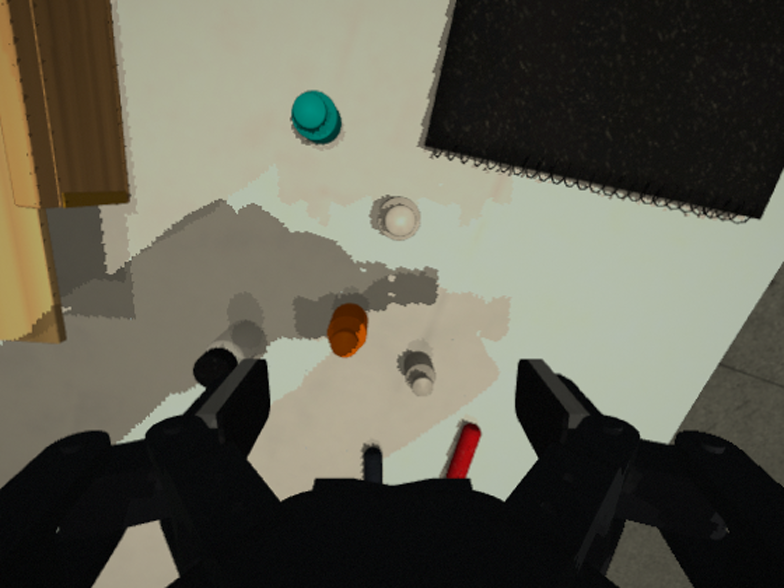

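```bash
python3 - <<'E'
from h import *
P=optics.camera_params("wrist"); k=1/1.4
print("knob",atz(P,(398*k,219*k),.046),"body",atz(P,(398*k,217*k),.025),"body rim r",.5*np.linalg.norm(atz(P,(372*k,217*k),.028)-atz(P,(420*k,217*k),.028)))
for n,u in (("turq",(315,115)),("orange",(347,332)),("small",(418,375))): print(n,atz(P,(u[0]*k,u[1]*k),.025))
im=cv2.imread("pics/w2.png")[170:410,290:490]
cv2.imwrite("pics/crop.png",cv2.resize(im,None,fx=2.4,fy=2.4))
E
```

```text
knob [ 0.58086365 -0.25142422  0.046     ] body [ 0.58037838 -0.25196133  0.025     ] body rim r 0.013931596512544633
turq [ 0.61638759 -0.18990551  0.025     ]
orange [ 0.5018907  -0.24658008  0.025     ]
small [ 0.48949103 -0.29959002  0.025     ]
```

View pics/crop.png

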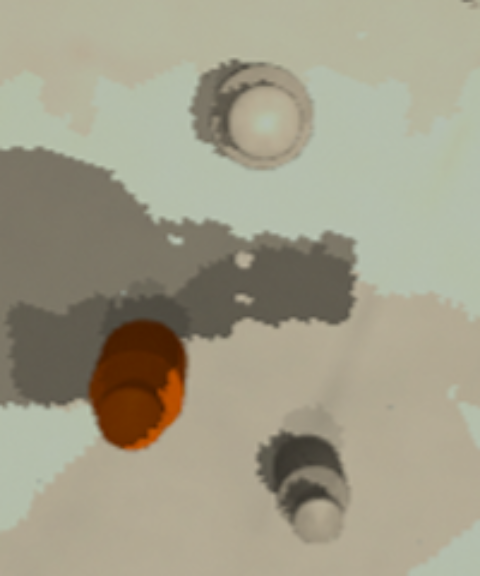

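The crop confirms it: a plain grey knobbed weight with a 25–28 mm body, at crop (263,117), clearly larger than the grey one at (315,490). The orange one is not meant. I'll grasp the grey large one.

```bash
python3 - <<'E'
from h import *
w=[.5803,-.2523]; O=ori(15.6)
eoat.move_gripper(.055,40)
ctrl.move_to([*w,.25],O)
f0=status.sense()["wrist_force"]
print(ctrl.movel([*w,.177],velocity=.1,until_force=6), status.sense()["position"])
eoat.move_gripper(0.0,40)
s=status.sense(); print(s["gripper_width"],s["grip_force"],s["wrist_force"]-f0)
ctrl.movel([*w,.32],velocity=.2)
s=status.sense(); print(s["gripper_width"],s["grip_force"],s["wrist_force"]-f0)
c=np.array([.5811,-.0022]); u=O[:2,0]
ctrl.move_to([*(c-.085*u),.40],O)
P=optics.camera_params("wrist"); im=optics.grab_frame("wrist"); save("pics/w3.png",im,1.4)
print(status.sense()["t"])
np.save("P3.npy",P,allow_pickle=True)
E
```

```text
False [ 0.58067044 -0.25256972  0.17764836]
0.02302551329165181 39.33933286811225 [-0.90909705 -0.20986097  5.38593894]
0.02330967644154093 39.287914861924946 [ 0.12229767 -0.77990071 -3.59988857]
7.8333
```

View pics/w3.png

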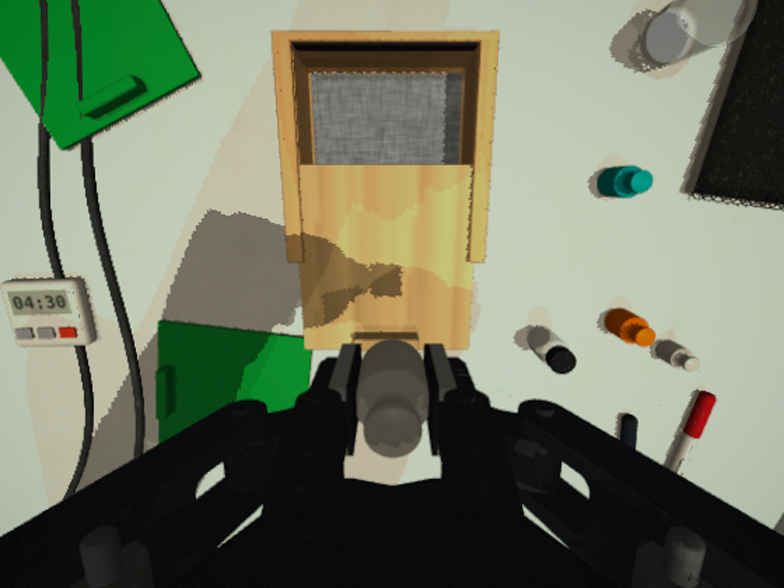

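The case corners are at about (272,31), (498,31), (484,263) and (288,263) in the 1.4x view, and the lid's front edge is at row 165. The weight is held upright between the pads. Fit, then place.

```bash
python3 - <<'E'
from h import *
P=np.load("P3.npy",allow_pickle=True).item(); k=1/1.4
q,r=fit(P,np.array([(272,31),(498,31),(484,263),(288,263)])*k,[(.075,.073),(.075,-.073),(-.075,-.073),(-.075,.073)],[.0695]*4,[.59,0,14]);print("case",q,r)
l,r=fit(P,np.array([(301,165),(472,165),(468,349),(305,349)])*k,[(.071,.061),(.071,-.061),(-.071,-.066),(-.071,.066)],[.063]*4,[.5,0,14]);print("lid",l,r)
a=np.radians(q[2]);u=np.array([np.cos(a),np.sin(a)]);v=np.array([-u[1],u[0]])
print("lid in case",(l[:2]-q[:2])@u,(l[:2]-q[:2])@v)
print("weight bottom",[proj(P,list(status.sense()["position"][:2])+[z])/k for z in (.223,.268)])
E
```

```text
case [ 5.79853368e-01 -6.79304738e-05  1.56416148e+01] [ 0.1  1.5  0.8 -1.3 -0.2 -1.  -0.7  0.8]
lid [ 0.50717601 -0.02070883 15.51808554] [ 1.   1.2  1.2 -0.3 -0.9 -1.5 -1.3  0.7]
lid in case -0.07555108126975513 -0.00028128177621490017
weight bottom [array([[389.36175739, 364.77554606]]), array([[388.38569817, 434.93243291]])]
```

```bash
python3 - <<'E'
from h import *
O=ori(15.6);u=O[:2,0]; t=np.array([.5799,-.0001])+.034*u
ctrl.move_to([*t,.30],O)
print(ctrl.movel([*t,.196],velocity=.12,until_force=8),status.sense()["position"])
ctrl.sleep(.3)
f0=status.sense()["wrist_force"]
print(ctrl.movel([*t,.181],velocity=.012,until_force=2.5))
s=status.sense();print(s["position"],s["wrist_force"]-f0,s["t"])
E
```

```text
False [0.61326852 0.00893872 0.19707688]
True
[0.61257559 0.00904643 0.18401486] [ 0.54963133 -0.01678733  7.32026643] 10.7417
```

```bash
python3 - <<'E'
from h import *
O=ori(15.6);u=O[:2,0]; c=np.array([.5799,-.0001])
eoat.move_gripper(.05); ctrl.sleep(.2)
p=status.sense()["position"]
ctrl.movel([p[0],p[1],.30],velocity=.15)
ctrl.move_to([*(c-.10*u),.33],O)
P=optics.camera_params("wrist"); im=optics.grab_frame("wrist"); save("pics/w4.png",im,1.4)
np.save("P4.npy",P,allow_pickle=True)
w=c+.034*u; print(proj(P,[[*w,.006],[*w,.052]])*1.4,status.sense()["t"])
E
```

```text
[[390.38149635  71.42572711]
 [389.99856623  49.09888208]] 12.9
```

View pics/w4.png

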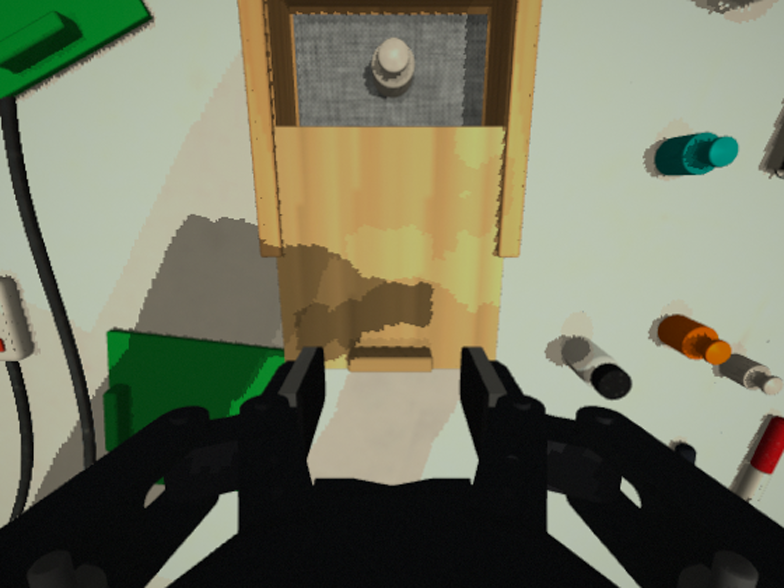

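The weight stands upright in the open part at (393,62). The lid bar is at about (390,360). Next I'll close the gripper, go down behind the bar and slide the lid.

```bash
cat >> h.py <<'E'
O=ori(15.6);u=O[:2,0]; v=np.array([-u[1],u[0]]); c=np.array([.5799,-.0001]); Z=.2405
def at(x,z=Z,y=0): return [*(c+x*u+y*v),z]
def cx(s): return (s["position"][:2]-c)@u
def fu(s): return -s["wrist_force"][:2]@u
E
python3 - <<'E'
from h import *
P=np.load("P4.npy",allow_pickle=True).item();k=1/1.4
for p,z in (((348,371),.08),((432,371),.08),((348,358),.08)):
    e=atz(P,np.array(p)*k,z)[:2]-c; print(e@u,e@v)
eoat.move_gripper(0,40)
ctrl.move_to(at(-.178,.30),O)
print(ctrl.movel(at(-.178),velocity=.12,until_force=8))
ctrl.sleep(.3); s=status.sense();b=fu(s);print(s["position"],cx(s),b,s["gripper_width"])
np.save("b.npy",b)
print(ctrl.movel(at(-.135),velocity=.03,until_force=5));s=status.sense();print(cx(s),fu(s)-b,s["t"])
E
```

```text
-0.13868701680098022 0.02426891242252939
-0.13864642921140322 -0.024287681216710006
-0.13055066552298455 0.02404619787186448
False
[ 0.40885987 -0.04805543  0.24115979] -0.17763561516852983 0.28294403047612965 -0.00011178994424230252
False
-0.1351114744384296 0.029578310510184003 16.3917
```

```bash
python3 - <<'E'
from h import *
b=np.load("b.npy")
for x in (-.125,-.115,-.105):
    r=ctrl.movel(at(x),velocity=.03,until_force=8);s=status.sense();print(r,cx(s),fu(s)-b,s["wrist_force"][2],s["t"])
P=optics.camera_params("wrist"); im=optics.grab_frame("wrist"); save("pics/w5.png",im,1.4)
print(proj(P,[at(-.06,.063,y)for y in (.061,-.061)])*1.4)
E
```

```text
False -0.12471997640281524 -0.5595194093092078 -0.5283615817924854 16.875
False -0.11477482356110691 0.11633219106823345 -0.37264805474401774 17.3583
False -0.10475878561312024 -0.7068243253805595 -0.12983252441167986 17.8417
[[216.66284378 247.94563399]
 [560.15509516 248.39971366]]
```

View pics/w5.png

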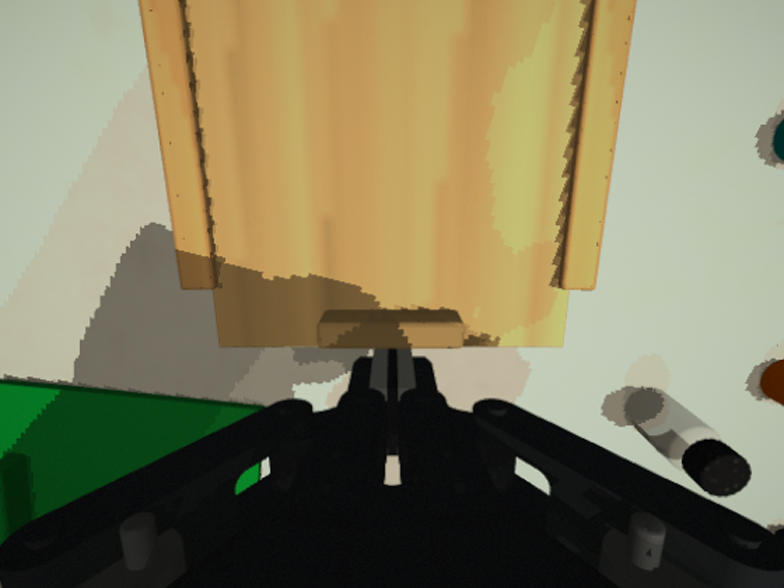

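The bar at (390,330) is in front of the fingertips, and the lid is moving straight in its channel; its rear edge is at row 347. Next is the push over the ridge in small steps.

```bash
python3 - <<'E'
from h import *
b=np.load("b.npy");P=optics.camera_params("wrist")
for p in ((219,347),(565,347)):
    e=atz(P,np.array(p)/1.4,.063)[:2]-c;print("lid rear",e@u,e@v,"home gap",-.075-e@u)
r=ctrl.movel(at(-.095),velocity=.03,until_force=8);s=status.sense();print(r,cx(s),fu(s)-b,s["t"])
x=-.095; pk=0
while x<-.074:
    x+=.0005
    r=ctrl.movel(at(x),velocity=.01,until_force=20);s=status.sense();f=fu(s)-b;pk=max(pk,f)
    print(f"{x:.4f} {cx(s):.5f} {f:.1f} {s['wrist_force'][2]:.1f} {r}")
    if f>24 or r or (pk>6 and f<pk-4): break
print(status.sense()["t"])
E
```

```text
lid rear -0.09799494890753221 0.06438580333296622 home gap 0.022994948907532217
lid rear -0.097814891364899 -0.06688735172015976 home gap 0.022814891364899004
False -0.09475087973832398 -0.2532845427772034 18.375
-0.0945 -0.09456 -0.2 0.4 False
-0.0940 -0.09401 -1.0 0.0 False
-0.0935 -0.09350 -0.5 0.3 False
-0.0930 -0.09297 -0.7 0.5 False
-0.0925 -0.09246 -0.1 -0.2 False
-0.0920 -0.09196 -0.5 -0.4 False
-0.0915 -0.09146 0.3 0.7 False
-0.0910 -0.09094 -0.6 -0.1 False
-0.0905 -0.09045 0.6 0.3 False
-0.0900 -0.08995 0.0 -1.0 False
-0.0895 -0.08942 -0.3 -0.2 False
-0.0890 -0.08894 -0.6 -0.4 False
-0.0885 -0.08845 0.0 0.0 False
-0.0880 -0.08823 1.2 0.6 False
-0.0875 -0.08800 4.3 2.8 False
-0.0870 -0.08778 5.7 4.1 False
-0.0865 -0.08758 5.9 4.8 False
-0.0860 -0.08740 7.1 6.1 False
-0.0855 -0.08719 7.8 6.7 False
-0.0850 -0.08698 8.8 7.3 False
-0.0845 -0.08675 9.5 6.5 False
-0.0840 -0.08654 10.7 7.8 False
-0.0835 -0.08514 6.5 4.1 False
24.125
```

```bash
python3 - <<'E'
from h import *
b=np.load("b.npy")
x=-.0835; pk=0; s=status.sense(); print(cx(s),fu(s)-b)
while x<-.074:
    x+=.0005
    r=ctrl.movel(at(x),velocity=.01,until_force=20);s=status.sense();f=fu(s)-b;pk=max(pk,f)
    print(f"{x:.4f} {cx(s):.5f} {f:.1f} {s['wrist_force'][2]:.1f} z {s['position'][2]:.4f}")
    if f>20 or r or (pk>6 and f<pk-4): break
P=optics.camera_params("wrist"); im=optics.grab_frame("wrist"); save("pics/w6.png",im,1.4)
print(status.sense()["t"])
E
```

```text
-0.08514243924056654 6.497645672671408
-0.0830 -0.08491 8.3 6.4 z 0.2400
-0.0825 -0.08456 8.8 6.2 z 0.2400
-0.0820 -0.08414 8.5 6.5 z 0.2400
-0.0815 -0.08365 9.2 7.3 z 0.2399
-0.0810 -0.08303 8.2 6.0 z 0.2399
-0.0805 -0.08211 6.4 3.5 z 0.2399
-0.0800 -0.08081 2.9 0.2 z 0.2399
25.925
```

View pics/w6.png

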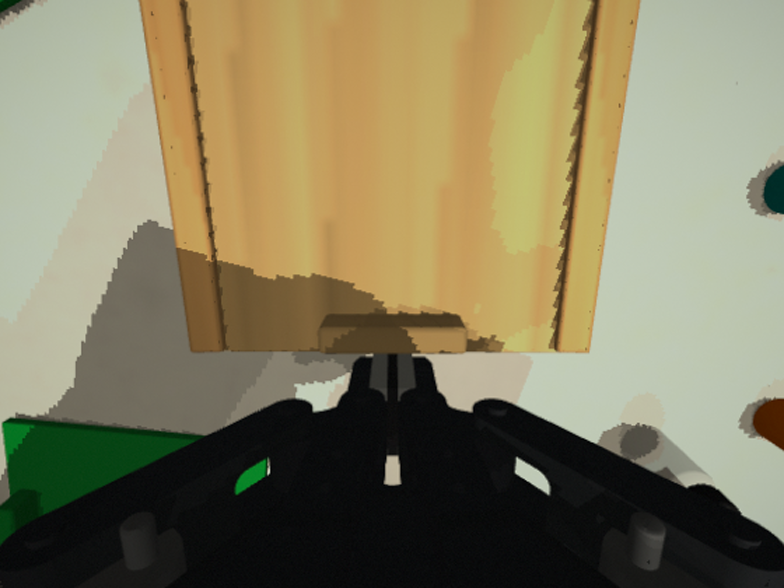

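The lid has snapped over: the force fell from 9 N to 3 N, and its rear edge is level with the case's near ends (row 352). Now I'll ease it up to the stop.

```bash
python3 - <<'E'
from h import *
b=np.load("b.npy"); x=-.0800
while x<-.0735:
    x+=.0004
    ctrl.movel(at(x),velocity=.008,until_force=8);s=status.sense();f=fu(s)-b
    print(f"{x:.4f} {cx(s):.5f} {f:.1f} {s['wrist_force'][2]:.1f}")
    if f>8: break
print(status.sense()["t"])
E
```

```text
-0.0796 -0.07942 2.2 -2.0
-0.0792 -0.07929 2.2 -1.5
-0.0788 -0.07917 3.7 0.1
-0.0784 -0.07901 5.7 0.6
-0.0780 -0.07887 5.8 0.5
-0.0776 -0.07871 6.6 1.6
-0.0772 -0.07858 7.7 3.3
-0.0768 -0.07843 8.5 3.0
27.925
```

```bash
python3 - <<'E'
from h import *
b=np.load("b.npy"); x=-.0768
while x<-.0735:
    x+=.0004
    ctrl.movel(at(x),velocity=.008,until_force=8);s=status.sense();f=fu(s)-b
    print(f"{x:.4f} {cx(s):.5f} {f:.1f}")
    if f>12: break
ctrl.movel(at(-.11),velocity=.05)
ctrl.movel(at(-.11,.33),velocity=.15)
ctrl.move_to(at(-.06,.40),O)
P=optics.camera_params("wrist"); im=optics.grab_frame("wrist"); save("pics/w7.png",im,1.4)
print(status.sense()["t"], proj(P,[at(.067,.063,0),at(-.075,.063,.06),at(-.064,.080,0)])*1.4)
E
```

```text
-0.0764 -0.07828 9.3
-0.0760 -0.07814 10.9
-0.0756 -0.07800 12.3
30.75 [[390.54917449  89.82252577]
 [312.27014638 293.3236734 ]
 [390.34524728 284.96250364]]
```

View pics/w7.png

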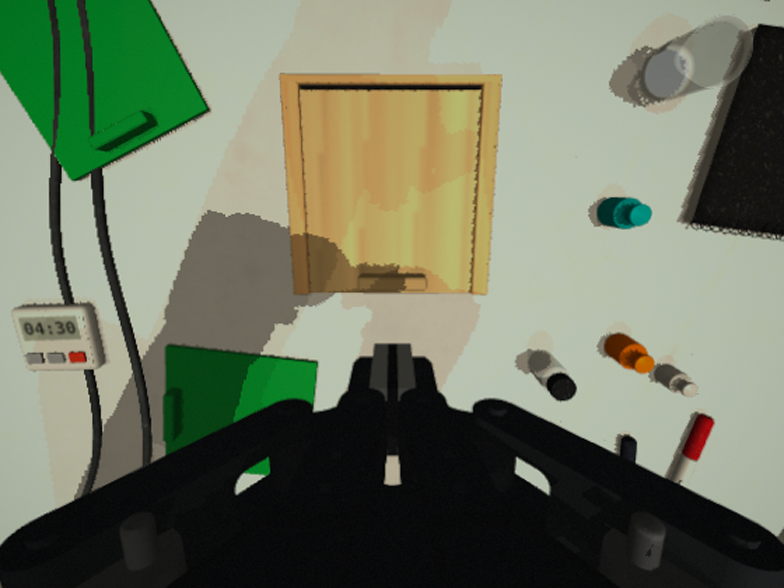

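The lid's front edge is at row 90, where home is predicted (89.8). Its rear edge is at row 293, flush with the case end (predicted 293.3), and only the buffer strip shows. The bystanders are standing undisturbed, so I'm handing in.

```bash
python3 - <<'E'
from h import *
print(ctrl.close_job())
E
```

```text
the job is handed in; nothing more can be done
None
```

The job is handed in: the large grey weight stands upright in the case, and the lid is over the ridge and home against the stop (about 12 N at most), with the things around it undisturbed, at about 31 s of the 72 s.

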